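# Clamp a phone board in its T-slot holder

### The arm

A 6-joint arm with a two-finger parallel gripper is mounted at the origin on the work surface. World frame = base frame: x ahead of the robot, y to its left, z up, the work surface at z = 0. Lengths are in mm, angles in rad, forces in N, time in s.
With the tool pointing down it reaches from about 300 to 775 mm from the base axis. Payload 14.6 kg.
Tool frame: the origin (TCP) lies midway between the tips of the shut fingers; the grasp point (between the pads) lies 19 mm behind it (ctrl.grip_depth is the distance from the TCP to the grasp point, in mm); z points along the fingers, y is the line along which they close (so a half turn about z gives the same grasp; the last joint's range is limited). The gripper opens to 94 mm and grips with 3 to 60 N. Pads are 16 mm wide; open, the fingers measure 119 mm over their backs; the gripper's body (75 mm by 177 mm) begins 78 mm behind the grasp point.
Start: joints at [-1.356, 0.3, 1.521, -0, 1.321, -0.067], TCP at [152.94, -528.298, 205.446] pointing down, gripper open.
Joint ranges: [-3.03, 3.03], [-0.79, 2.21], [0.23, 2.52], [-1.04, 4.18], [0, 3.07], [-2.55, 2.55]. Speed limits (rad/s): [2.22, 2.22, 2.57, 3.14, 3.14, 3.14].

### API

Orientations are given as [roll, pitch, yaw] about the fixed x, y, z axes, in that order (R = Rz(yaw) Ry(pitch) Rx(roll)).
In Python, from bench import ctrl gives the robot as it stands.
- The arm moves only by the shell command python3 -m creep 'ROWS'. ROWS is JSON, a list of rows, each an object with "slide": the shift along the world's x, y, z in mm, a list of three; "turn": the turn, a rotation vector about the world's x, y, z in degrees, a list of three; "gripper": the opening, from 0 (shut) to 1 (fully open). In form: [{"slide": [x, y, z], "turn": [ax, ay, az], "gripper": gripper}, ...]. A call has exactly 5 rows; each row is the pose to reach, as a shift and turn from the pose commanded when the call began; what a row does not reach only later rows make up. A row lasts 1/10 s, in which the tool goes at most 50 mm and 8.59 degrees, less where a joint would pass 70% of its speed; a pose out of reach is approached as far as the arm can. A call with a gripper value outside its range is refused whole. The fingers move at their own pace and stop on an object; the grip force is fixed at half the most. Time passes only in rows, so rows that repeat a pose let the fingers close, or fill a call up. It gives the time, the measured TCP pose, the force, the opening and the grip force at its end, in the units of the state.
- ctrl.get_state(): the state, without advancing time (a new reading comes with each control period).
- ctrl.get_image(name): name is "scene" or "side" or "wrist"; returns a dict with "frame" (400x640x3 uint8, blue, green, red), "fx", "fy", "cx", "cy" (pixels), "D" ([k1, k2, p1, p2, k3] as OpenCV has them; the pictures are not rectified), "R" (3x3) and "t" (3): a world point X has camera coordinates R X + t. Camera axes: x right, y down, z forward; pixel columns grow to the right and rows downward; lengths in mm; the calibration is good to about 2 mm. A picture is of the moment at which its call begins. There is no depth.
- ctrl.job_done(): hands the job in; it is judged then, once.
The state is a dict: "t": time; "joint_pos": joint angles; "joint_velocities": joint speeds; "joint_torque": joint torques, N m; "ee_pos": TCP position; "eef_rot": TCP orientation; "contact_force": force on the tool from outside, world axes, zero at the start; "moment": the same for the moment, N m; "gripper_width": finger opening in mm; "gripper_force": force on a finger pad.
Only numpy, scipy, OpenCV 4.12 (cv2) and the standard library are available. Lean on these libraries where they do the work, as an engineer would, in place of code of your own. Each camera call takes 0.05 s, during which the arm holds its last target. There are 200 camera calls.

### The job

Clamp the circuit board in its holder with the two nosed clamps from the rack: drop the foot of one into the slot on each side of the board and twist it a quarter turn, so that it sits fully down and locked, square across the slot, with its nose over the bare pad on that edge of the board. Swing each nose in from the side of the pad that has no connector, so that the board is not shifted. Leave the noseless stop in its rack hole and the other things on the bench where they are.

Things in the scene. Friction and masses are not known exactly. Their poses are not given: they have to be found in the camera images.
- holder: Fixed aluminium board holder 160 (x) x 130 (y) x 20 mm; origin under its centre. Two T-slots run along its whole x length, open on top, centre lines at y = +42 and -42 mm: mouth 14 mm wide, lips z 15-20 mm, cavity 30 mm wide down to z 4. A clamp fully down rests its flange on the lips, its origin 5.5 mm above the holder's. Ledges 4 mm tall at x = +-74, |y| < 17 mm.
- board: Loose green circuit board 84 (x) x 46 (y) x 3 mm, 50 g, lying on the holder's top midway between the slots, x along the holder's x, shifted along it by up to 12 mm; origin under its centre. A seated clamp's nose clears it by 1.5 mm.
- padA (a point): Brass-coloured bare pad 14 x 9 mm at the board's +y edge; point on the board's top face, 4 mm in from the edge, 23 mm from the centre line of the slot beside it. A black connector 6 mm tall stands on the same edge, 11 to 23 mm from this point towards board +x; towards -x the edge is clear, so drop the clamp in with its nose pointing to board -x and swing it over the board.
- padB (a point): Brass-coloured bare pad 14 x 9 mm at the board's -y edge; point on the board's top face, 4 mm in from the edge, 23 mm from the centre line of the slot beside it. A black connector 6 mm tall stands on the same edge, 11 to 25 mm from this point towards board +x; towards -x the edge is clear, so drop the clamp in with its nose pointing to board -x and swing it over the board.
- clamp1: Steel toe clamp, 60 g, 52 mm tall. Origin under its foot on the axis, z up, x along foot and nose. Foot 22 (x) x 10.5 mm, z 0-8, tapered to 17 x 7 in its lowest 3 mm; neck d 10, z 8-14.5; flange d 30, z 14.5-18.5; hub d 18 to z 26; nose 10 wide, z 19-25, reaching x = +27; upright grip bar 24 (x) x 12 (y) mm, z 26-52: grip across the 12 mm. Both nosed clamps are alike; either may go in either slot.
- clamp2: Steel toe clamp, 60 g, 52 mm tall. Origin under its foot on the axis, z up, x along foot and nose. Foot 22 (x) x 10.5 mm, z 0-8, tapered to 17 x 7 in its lowest 3 mm; neck d 10, z 8-14.5; flange d 30, z 14.5-18.5; hub d 18 to z 26; nose 10 wide, z 19-25, reaching x = +27; upright grip bar 24 (x) x 12 (y) mm, z 26-52: grip across the 12 mm. Both nosed clamps are alike; either may go in either slot.
- clamp1_nose (a point): Underside of clamp1's nose near its tip: 23 mm from the axis along the clamp's x, 19 mm above its origin.
- clamp2_nose (a point): Underside of clamp2's nose near its tip: 23 mm from the axis along the clamp's x, 19 mm above its origin.
- stop: Noseless stop pin standing in the third rack hole: same foot and flange, but a round knob 20 mm in diameter on top, 54.5 mm tall in all. Not needed: leave it. Origin under its foot, z up.
- rack: Fixed grey rack 56 (x) x 196 (y) x 20 mm, origin under its centre, with three 26 mm round holes at y = -66, 0, +66 mm. The two clamps and the stop hang in them by their flanges (origins 5.5 mm above the rack's), any in any hole, noses within 75 degrees of the rack's -x.
- flux: Yellow flux bottle, 38 mm diameter, 85 mm tall, loose bystander; origin under its centre.
- jar: Blue paste jar, 40 mm diameter, 38 mm tall, loose bystander; origin under its centre.
- spool: Solder spool standing on its flat side, 52 mm diameter, 30 mm tall, loose bystander; origin under its centre.
- driver: Screwdriver 150 mm long lying flat along its x, loose bystander; origin under its middle.
- brush: Brush 160 mm long lying flat along its x, loose bystander; origin under its middle.
- phone: Opened phone body 150 (x) x 72 x 9 mm lying flat, loose bystander; origin under its centre.
- tray: White four-way screw tray 100 (x) x 75 x 22 mm, loose bystander; origin under its centre.
Not all that is in view belongs to the job. Several things look just like the holder: the one meant starts farthest from the robot's base.

How it is judged (in metres and radians):
On the way:
1. one clamp is down in its slot and turned square, its nose over the pad (((horizontal distance between clamp1_nose and padA below 0.007 m and angle between the x axis of clamp1 and the y axis of holder, either way round below 0.26 rad and z of clamp1 in the frame of holder between 0.003 and 0.0075 m and angle between clamp1's own z axis and vertical below 0.1 rad) or (horizontal distance between clamp1_nose and padB below 0.007 m and angle between the x axis of clamp1 and the y axis of holder, either way round below 0.26 rad and z of clamp1 in the frame of holder between 0.003 and 0.0075 m and angle between clamp1's own z axis and vertical below 0.1 rad) or (horizontal distance between clamp2_nose and padA below 0.007 m and angle between the x axis of clamp2 and the y axis of holder, either way round below 0.26 rad and z of clamp2 in the frame of holder between 0.003 and 0.0075 m and angle between clamp2's own z axis and vertical below 0.1 rad) or (horizontal distance between clamp2_nose and padB below 0.007 m and angle between the x axis of clamp2 and the y axis of holder, either way round below 0.26 rad and z of clamp2 in the frame of holder between 0.003 and 0.0075 m and angle between clamp2's own z axis and vertical below 0.1 rad))), for 0.2 s.
At the end, for the whole second after the job is handed in: Both nosed clamps are fully down in the slots (within 2 mm, upright within 0.1 rad), one on each side of the board, turned square across the slot within 15 degrees, each nose tip point within 7 mm (seen from above) of the pad on its edge, at rest; the board is within 3 mm of where it lay ((((horizontal distance between clamp1_nose and padA below 0.007 m and angle between the x axis of clamp1 and the y axis of holder, either way round below 0.26 rad and z of clamp1 in the frame of holder between 0.003 and 0.0075 m and angle between clamp1's own z axis and vertical below 0.1 rad) and (horizontal distance between clamp2_nose and padB below 0.007 m and angle between the x axis of clamp2 and the y axis of holder, either way round below 0.26 rad and z of clamp2 in the frame of holder between 0.003 and 0.0075 m and angle between clamp2's own z axis and vertical below 0.1 rad)) or ((horizontal distance between clamp1_nose and padB below 0.007 m and angle between the x axis of clamp1 and the y axis of holder, either way round below 0.26 rad and z of clamp1 in the frame of holder between 0.003 and 0.0075 m and angle between clamp1's own z axis and vertical below 0.1 rad) and (horizontal distance between clamp2_nose and padA below 0.007 m and angle between the x axis of clamp2 and the y axis of holder, either way round below 0.26 rad and z of clamp2 in the frame of holder between 0.003 and 0.0075 m and angle between clamp2's own z axis and vertical below 0.1 rad))) and linear speed of each of clamp1, clamp2 below 0.01 m/s and distance of board from where it was at the start of the episode below 0.003 m); the robot touches nothing.
It fails at once if the board is shifted by more than 3 mm (distance of board from where it was at the start of the episode above 0.003 m).
It fails at once if the noseless stop is taken out or moved by more than 15 mm (distance of stop from where it was at the start of the episode above 0.015 m).
It fails at once if a bystander is moved by more than 30 mm (distance of any of flux, jar, spool, driver, brush, phone, tray from where it was at the start of the episode above 0.03 m).
It also fails if it takes over 72 s, if anything falls off the work surface, if the arm or the gripper's body presses on something with over 40 N, if the wrist force passes 120 N, or if a joint passes its speed limit or range.

## Working session

There is one attempt and no reset: what is moved stays moved. The work goes in short steps, Python scripts to look and compute and a shell command to move; the robot and the scene stay as the last step left them, time stands still between calls to the robot, and variables do not carry over. Pictures are saved under pics/ and viewed, at most 10 in all, crops included, and the job is handed in when it is done.

```bash
mkdir -p pics
cat > h.py <<'E'
from bench import ctrl
import cv2, numpy as np
def img(n): return ctrl.get_image(n)
def K(d): return np.array([[d['fx'],0,d['cx']],[0,d['fy'],d['cy']],[0,0,1.]])
def ray(d,uv,z):
    p=cv2.undistortPoints(np.array([[uv]],float),K(d),np.array(d['D'],float))[0,0]
    R=np.array(d['R']);t=np.array(d['t']).reshape(3)
    c=-R.T@t; v=R.T@np.array([p[0],p[1],1]); return c+v*(z-c[2])/v[2]
def proj(d,X):
    return cv2.projectPoints(np.array([X],float),cv2.Rodrigues(np.array(d['R'],float))[0],np.array(d['t'],float).reshape(3),K(d),np.array(d['D'],float))[0][0,0]
E
python3 - <<'E'
from h import *
import pickle
D={}
for n in ("scene","side","wrist"):
    D[n]=img(n); cv2.imwrite(f"pics/{n}0.png",D[n]["frame"]); print(n, -np.array(D[n]['R']).T@np.array(D[n]['t']).reshape(3))
pickle.dump(D,open("d0.pkl","wb"))
E
```

```text
scene [ 847.33257497  685.77884544 1209.98113834]
side [ -93.45271798  802.64243566 1018.33333501]
wrist [ 231.75499777 -505.49557833  384.01879192]
```

View pics/scene0.png

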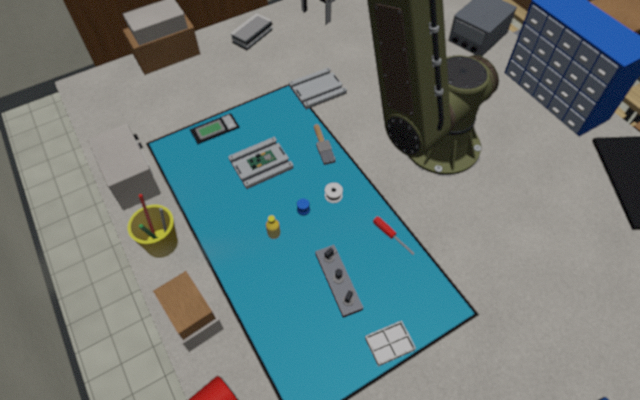

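View pics/side0.png

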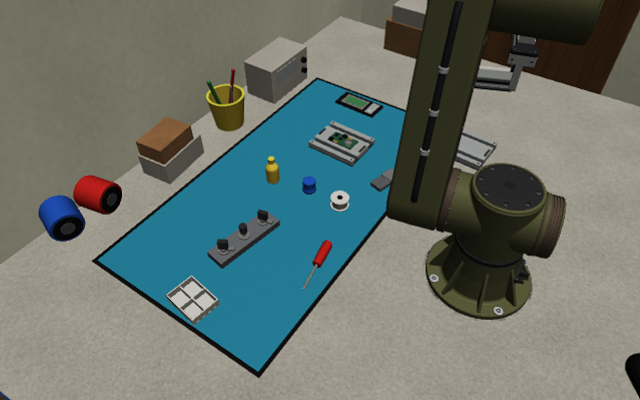

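Scene view: holder with board at (262,160), an empty holder look-alike at (320,88), and a grey item at (252,30). The rack is at (339,280) with three pieces at (329,254), (339,274) and (349,297). I'll get rough positions and distances.

Run:
```python
from h import *
import pickle
D=pickle.load(open("d0.pkl","rb")); s=D["scene"]
for n,uv,z in [("holder",(262,160),20),("look",(320,88),20),("grey",(252,30),20),("rack",(339,281),20),("p1",(329,254),50),("p2",(339,274),50),("p3",(349,297),50),("flux",(272,228),40),("jar",(303,207),20),("spool",(334,192),20),("base",(445,140),0),
 ("hc1",(230,157),20),("hc2",(283,139),20),("hc3",(293,163),20),("hc4",(243,185),20)]:
    p=ray(s,uv,z); print(n,p.round(0)[:2],np.hypot(*p[:2]).round())
f=s["frame"]; a=cv2.resize(f[125:200,215:310],None,fx=6,fy=6,interpolation=2); b=cv2.resize(f[240:320,305:370],None,fx=5.6,fy=5.6,interpolation=2)
c=np.zeros((450,570+364,3),np.uint8); c[:450,:570]=a; c[:448,570:]=b; c=cv2.resize(c,(800,385)); cv2.imwrite("pics/crop1.png",c)
```

```text
holder [ 528. -224.] 574.0
look [ 212. -404.] 456.0
grey [ 273. -812.] 856.0
rack [538. 242.] 590.0
p1 [528. 174.] 556.0
p2 [536. 236.] 586.0
p3 [548. 303.] 626.0
flux [618.  19.] 619.0
jar [505.  -8.] 505.0
spool [400.  -7.] 401.0
base [-22.  -7.] 23.0
hc1 [ 608. -287.] 672.0
hc2 [ 432. -266.] 507.0
hc3 [ 451. -165.] 480.0
hc4 [ 620. -169.] 642.0
```

View pics/crop1.png

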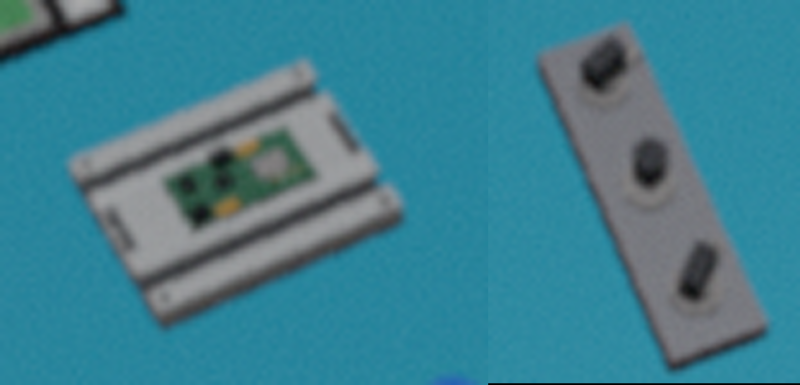

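Candidates: holders at (262,160) with board, (320,88) empty and nearer, (252,30) off the mat and out of reach. I choose the one with the board. Rack pieces: (329,254) and (349,297) have bars, so they are clamps. (339,274) has a round knob, so it is the stop. Next is a closer look at the holder with the wrist camera.

```bash
python3 -m creep '[{"slide":[150,140,10],"turn":[0,0,0],"gripper":1},{"slide":[150,140,10],"turn":[0,0,0],"gripper":1},{"slide":[150,140,10],"turn":[0,0,0],"gripper":1},{"slide":[150,140,10],"turn":[0,0,0],"gripper":1},{"slide":[150,140,10],"turn":[0,0,0],"gripper":1}]'
python3 -m creep '[{"slide":[145,140,10],"turn":[0,0,0],"gripper":1},{"slide":[145,140,10],"turn":[0,0,0],"gripper":1},{"slide":[145,140,10],"turn":[0,0,0],"gripper":1},{"slide":[145,140,10],"turn":[0,0,0],"gripper":1},{"slide":[145,140,10],"turn":[0,0,0],"gripper":1}]'
python3 - <<'E'
from h import *
import pickle
s=ctrl.get_state(); print(s['t'],s['ee_pos'],s['eef_rot'])
d=img("wrist"); pickle.dump(d,open("w1.pkl","wb")); cv2.imwrite("pics/w1.png",d["frame"]); print(-np.array(d['R']).T@np.array(d['t']).reshape(3))
print(np.array(d['R']).round(2))
E
```

```text
t: 0.65
ee_pos: [305.8, -385.3, 215.8]
eef_rot: [3.141, -0.001, 0.286]
contact_force: [-0.6, 0.4, 0.7]
gripper_width: 93.9
gripper_force: 0.0
t: 1.15
ee_pos: [450.5, -245.4, 225.4]
eef_rot: [-3.141, -0.0, 0.286]
contact_force: [-0.5, 0.1, 0.1]
gripper_width: 94.0
gripper_force: 0.0
1.15 [ 450.53859464 -245.3538289   225.39310085] [-3.14124925e+00 -4.99443432e-04  2.86278865e-01]
[ 529.17837699 -222.31817309  404.49389514]
[[ 0.28 -0.96 -0.  ]
 [-0.92 -0.27  0.28]
 [-0.27 -0.08 -0.96]]
```

View pics/w1.png

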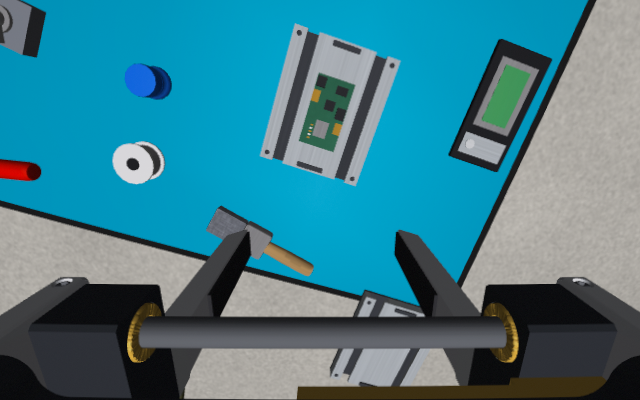

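Wrist view: board at (326,110), pads at (316,96) on the left (+y) edge and (337,129) on the right (-y) edge. Each pad has a black connector just above it in the image, so board +x points up, away from the robot. I'll go lower and measure properly.

```bash
python3 -m creep '[{"slide":[20,0,-90],"turn":[0,0,0],"gripper":1},{"slide":[20,0,-90],"turn":[0,0,0],"gripper":1},{"slide":[20,0,-90],"turn":[0,0,0],"gripper":1},{"slide":[20,0,-90],"turn":[0,0,0],"gripper":1},{"slide":[20,0,-90],"turn":[0,0,0],"gripper":1}]' | head -2
python3 - <<'E'
from h import *
import pickle
d=img("wrist"); pickle.dump(d,open("w2.pkl","wb")); f=d["frame"]
cv2.imwrite("pics/w2.png",cv2.resize(f[0:230,200:440],None,fx=2.5,fy=2.5,interpolation=2))
hsv=cv2.cvtColor(f,cv2.COLOR_BGR2HSV)
def comps(lo,hi,amin):
    m=cv2.inRange(hsv,lo,hi); m[230:]=0
    for c in cv2.findContours(m,0,2)[0]:
        a=cv2.contourArea(c)
        if a>amin:
            r=cv2.minAreaRect(c); yield a,r,c
print("orange")
for a,r,c in comps((10,90,110),(28,255,255),30): print(a,r, ray(d,r[0],23).round(1))
print("green")
for a,r,c in comps((40,60,30),(82,255,200),300):
    b=cv2.boxPoints(r); print(a,r); print([ray(d,q,23).round(1)[:2] for q in b])
print("dark")
for a,r,c in comps((0,0,0),(180,90,90),300):
    b=cv2.boxPoints(r); print(a,r); print([ray(d,q,20).round(1)[:2] for q in b])
E
```

```text
t: 1.7
ee_pos: [468.2, -249.5, 137.8]
orange
105.5 ((330.8115234375, 150.35769653320312), (8.77057933807373, 14.296045303344727), 15.255118370056152) [ 515.3 -245.    23. ]
125.5 ((303.2735290527344, 107.79244995117188), (9.47787857055664, 15.384381294250488), 15.945395469665527) [ 546.3 -208.8   23. ]
green
3461.0 ((317.0513610839844, 128.70811462402344), (49.18586730957031, 89.69619750976562), 17.10272979736328)
[array([ 488.4, -201.1]), array([ 571.9, -205.2]), array([ 571.9, -250.3]), array([ 487.2, -249.7])]
2376.5 ((544.479248046875, 107.50721740722656), (32.73039245605469, 79.68328094482422), 25.76932716369629)
[array([ 577.6, -410.4]), array([ 645.7, -412.9]), array([ 642.7, -445.4]), array([ 573.3, -444.8])]
dark
441.0 ((98.57234954833984, 185.84317016601562), (41.146080017089844, 21.28999900817871), 64.05770874023438)
[array([424.2,  -7.1]), array([439.3, -25.3]), array([405.2, -46.7]), array([389.3, -28. ])]
1941.0 ((361.0515441894531, 134.00054931640625), (13.72420883178711, 158.85528564453125), 19.025604248046875)
[array([ 458.5, -259.7]), array([ 608.9, -264.4]), array([ 608.7, -277. ]), array([ 457.6, -274. ])]
10422.0 ((536.505615234375, 119.95944213867188), (70.96914672851562, 163.8225860595703), 24.555496215820312)
[array([ 526.1, -389.8]), array([ 669.9, -393.9]), array([ 665.4, -463.7]), array([ 515.9, -468.7])]
2115.5 ((277.5738525390625, 106.51941680908203), (14.913307189941406, 163.58827209472656), 14.743562698364258)
[array([ 459.9, -175.5]), array([ 611., -180.]), array([ 611.6, -193.1]), array([ 460.1, -190.5])]
1548.0 ((588.3575439453125, 121.6627426147461), (8.41506576538086, 243.28585815429688), 26.346364974975586)
[array([ 494.7, -474.7]), array([ 711.7, -474.4]), array([ 711.2, -482.8]), array([ 493.1, -484.7])]
```

View pics/w2.png

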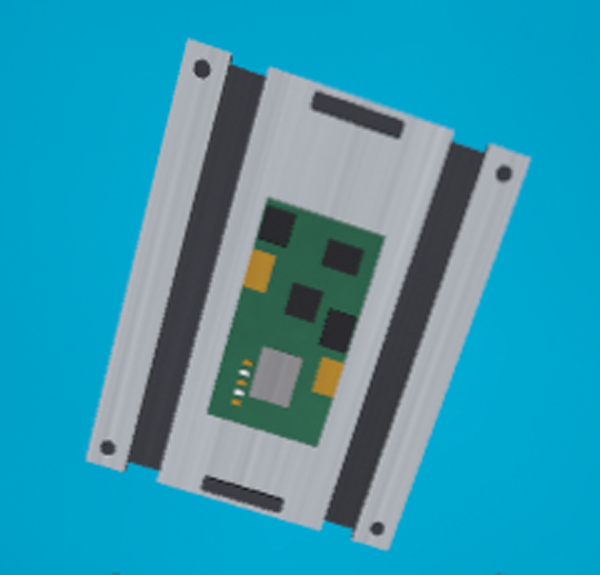

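Measured: pad A (546,-209), pad B (515,-245). Slot centre lines run at about y=-185 and -268.5, and the holder is yawed about -1.4°. Targets are clamp A axis (546.9,-185.1) and clamp B axis (514.7,-268.3). Next, the rack.

```bash
python3 -m creep '[{"slide":[-5,235,30],"turn":[0,0,0],"gripper":0.4},{"slide":[-5,235,30],"turn":[0,0,0],"gripper":0.4},{"slide":[-5,235,30],"turn":[0,0,0],"gripper":0.4},{"slide":[-5,235,30],"turn":[0,0,0],"gripper":0.4},{"slide":[-5,235,30],"turn":[0,0,0],"gripper":0.4}]' | sed -n 2p
python3 -m creep '[{"slide":[-5,230,0],"turn":[0,0,0],"gripper":0.4},{"slide":[-5,230,0],"turn":[0,0,0],"gripper":0.4},{"slide":[-5,230,0],"turn":[0,0,0],"gripper":0.4},{"slide":[-5,230,0],"turn":[0,0,0],"gripper":0.4},{"slide":[-5,230,0],"turn":[0,0,0],"gripper":0.4}]' | sed -n 2p
python3 -m creep '[{"slide":[0,0,0],"turn":[0,0,0],"gripper":0.4},{"slide":[0,0,0],"turn":[0,0,0],"gripper":0.4},{"slide":[0,0,0],"turn":[0,0,0],"gripper":0.4},{"slide":[0,0,0],"turn":[0,0,0],"gripper":0.4},{"slide":[0,0,0],"turn":[0,0,0],"gripper":0.4}]'
python3 - <<'E'
from h import *
import pickle
d=img("wrist"); pickle.dump(d,open("w3.pkl","wb")); f=d["frame"]
cv2.imwrite("pics/w3.png",cv2.resize(f[0:240,160:480],None,fx=2.5,fy=2.5,interpolation=2))
hsv=cv2.cvtColor(f,cv2.COLOR_BGR2HSV)
m=cv2.inRange(hsv,(0,0,0),(180,110,75)); m[235:]=0
for c in cv2.findContours(m,0,2)[0]:
    if cv2.contourArea(c)>80: r=cv2.minAreaRect(c); print(r,cv2.contourArea(c),ray(d,r[0],57.5).round(1))
E
```

```text
ee_pos: [463.0, -11.2, 167.8]
ee_pos: [457.8, 219.6, 167.4]
t: 3.25
ee_pos: [458.2, 215.9, 165.7]
eef_rot: [-3.142, -0.0, 0.28]
contact_force: [-0.0, -0.1, -0.3]
gripper_width: 37.8
gripper_force: 0.0
((635.7527465820312, 222.59552001953125), (14.83996868133545, 34.97992706298828), 32.0053825378418) 273.0 [ 523.2 -105.4   57.5]
((385.81683349609375, 143.33168029785156), (20.59726905822754, 25.97047233581543), 5.710592269897461) 400.0 [526.7 172.8  57.5]
((79.02212524414062, 171.16815185546875), (7.915761470794678, 126.31958770751953), 3.814074993133545) 793.0 [418.4 452.8  57.5]
((327.5, 113.5), (21.0, 19.0), 90.0) 309.5 [537.4 233.6  57.5]
((125.54377746582031, 106.09613800048828), (54.505821228027344, 24.0107364654541), 76.82744598388672) 332.5 [492.7 414.5  57.5]
((263.8283386230469, 81.53189086914062), (30.623565673828125, 16.762828826904297), 72.34988403320312) 445.5 [548.2 296.3  57.5]
((91.08824920654297, 90.35294342041016), (59.421226501464844, 27.649059295654297), 75.96376037597656) 475.5 [498.  446.8  57.5]
((163.00830078125, 88.24109649658203), (7.955488681793213, 94.92095947265625), 16.460012435913086) 611.0 [517.7 383.1  57.5]
((136.25547790527344, 52.452552795410156), (8.719986915588379, 46.3486213684082), 13.706961631774902) 331.5 [541.  410.3  57.5]
((101.28822326660156, 36.45294189453125), (12.039641380310059, 47.616241455078125), 12.52880573272705) 486.5 [545.7 441.7  57.5]
((88.0325927734375, 37.907867431640625), (8.675031661987305, 76.9849853515625), 5.440331935882568) 364.0 [541.4 452.9  57.5]
```

View pics/w3.png

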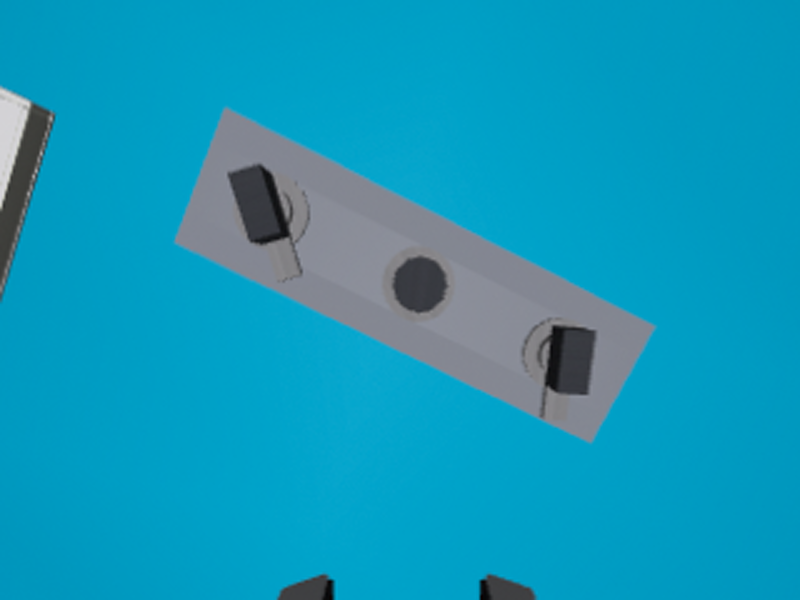

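The rack holds two clamps, with bars at crop (258,204) and (573,361). The round-knobbed stop is between them at (420,284). I'll work out axes and headings from the bar tops, flanges and nose tips.

Run:
```python
from h import *
import pickle
d=pickle.load(open("w3.pkl","rb"))
g=cv2.cvtColor(d["frame"],6)
P=lambda q,z: ray(d,(q[0]/2.5+160-.3,q[1]/2.5-.3),z)[:2]
for n,cs,fl,tip in [("L",[(228,173),(258,165),(285,236),(250,242)],(273,210),(289,278)),("R",[(556,327),(595,330),(588,394),(552,392)],(558.5,354),(555,417))]:
    c=np.array([P(q,57.5) for q in cs]); print(n,"top",c.mean(0).round(1),"sides",np.linalg.norm(c-np.roll(c,-1,0),axis=1).round(1))
    ax=(c[2]+c[3]-c[0]-c[1]); print(" bar yaw",np.degrees(np.arctan2(ax[1],ax[0])))
    F=P(fl,24);T=P(tip,30.5); print(" flange",F.round(1),"tip",T.round(1),np.linalg.norm(T-F),np.degrees(np.arctan2(*(T-F)[::-1])))
print("stop",P((420,284),60),P((418.5,284),24))
c=np.array([P(q,20) for q in [(226,108),(655,326),(592,442),(176,242)]]); print(c.round(1),c.mean(0))
cv2.imwrite("pics/x.png",g)
# otsu-like: print gray rows across bars
x0,y0=int(258/2.5+160),int(204/2.5); print(g[y0,x0-10:x0+22]); x0,y0=int(573/2.5+160),int(361/2.5); print(g[y0,x0-14:x0+14])
```

```text
L top [547.8 298. ] sides [11.1 25.4 13.  24.3]
 bar yaw -146.19128085296126
 flange [548.9 297.6] tip [525.3 284.3] 27.070134305901803 -150.42907655600422
R top [526.7 169.9] sides [14.7 24.1 13.9 24.4]
 bar yaw -165.39391539733134
 flange [526.7 168.6] tip [501.6 162.8] 25.750537452442664 -166.8585411511733
stop [537.62650419 233.47068231] [537.53747705 233.42249928]
[[580.8 325. ]
 [549.  132.3]
 [494.4 140.9]
 [526.  333.9]] [537.56056849 233.01686835]
[135 117  57  58  58  57  58  58  58  59  58  59  58  58  57  50  20  20
  32  86 133 130 104  97 133 134 136 136 133 123 128 139]
[ 95  88 132 114  40  19  19  20  23  43  59  59  59  58  59  59  58  59
  59  59  57  86 125 137 136 136 136 136]
```

```bash
python3 -m creep '[{"slide":[69,-48,-85],"turn":[0,0,-2.5],"gripper":0.4},{"slide":[69,-48,-85],"turn":[0,0,-2.5],"gripper":0.4},{"slide":[69,-48,-85],"turn":[0,0,-2.5],"gripper":0.4},{"slide":[69,-48,-85],"turn":[0,0,-2.5],"gripper":0.4},{"slide":[69,-48,-85],"turn":[0,0,-2.5],"gripper":0.4}]' | sed -n 2,3p
python3 -m creep '[{"slide":[0,0,-15],"turn":[0,0,0],"gripper":0.4},{"slide":[0,0,-30],"turn":[0,0,0],"gripper":0.4},{"slide":[0,0,-46],"turn":[0,0,0],"gripper":0.4},{"slide":[0,0,-46],"turn":[0,0,0],"gripper":0.4},{"slide":[0,0,-46],"turn":[0,0,0],"gripper":0.4}]'
python3 -m creep '[{"slide":[0,0,0],"turn":[0,0,0],"gripper":0},{"slide":[0,0,0],"turn":[0,0,0],"gripper":0},{"slide":[0,0,0],"turn":[0,0,0],"gripper":0},{"slide":[0,0,0],"turn":[0,0,0],"gripper":0},{"slide":[0,0,0],"turn":[0,0,0],"gripper":0}]'
```

```text
ee_pos: [526.8, 168.7, 81.0]
eef_rot: [-3.142, -0.0, 0.238]
t: 4.3
ee_pos: [527.1, 169.3, 35.9]
eef_rot: [-3.142, -0.001, 0.239]
contact_force: [0.0, -0.5, 1.2]
gripper_width: 37.8
gripper_force: 0.0
t: 4.8
ee_pos: [527.1, 168.7, 34.9]
eef_rot: [-3.142, -0.001, 0.238]
contact_force: [-1.8, -1.2, 4.5]
gripper_width: 12.2
gripper_force: 30.0
```

```bash
python3 -m creep '[{"slide":[0,0,30],"turn":[0,0,0],"gripper":0},{"slide":[0,0,65],"turn":[0,0,0],"gripper":0},{"slide":[0,0,100],"turn":[0,0,0],"gripper":0},{"slide":[2,-30,105],"turn":[0,0,-5],"gripper":0},{"slide":[4,-70,105],"turn":[0,0,-15],"gripper":0}]' | sed -n 2,7p
python3 -m creep '[{"slide":[16,-220,0],"turn":[0,0,0],"gripper":0},{"slide":[16,-220,0],"turn":[0,0,0],"gripper":0},{"slide":[16,-220,0],"turn":[0,0,0],"gripper":0},{"slide":[16,-220,0],"turn":[0,0,0],"gripper":0},{"slide":[16,-220,0],"turn":[0,0,0],"gripper":0}]' | sed -n 2,3p
python3 -m creep '[{"slide":[0,-40,-20],"turn":[0,0,0],"gripper":0},{"slide":[0,-64,-64],"turn":[0,0,0],"gripper":0},{"slide":[0,-64,-64],"turn":[0,0,0],"gripper":0},{"slide":[0,-64,-64],"turn":[0,0,0],"gripper":0},{"slide":[0,-64,-64],"turn":[0,0,0],"gripper":0}]'
python3 - <<'E'
from h import *
import pickle
d=img("wrist"); pickle.dump(d,open("w4.pkl","wb")); f=d["frame"]
cv2.imwrite("pics/w4.png",cv2.resize(f[60:320,160:480],None,fx=2.3,fy=2.3,interpolation=2))
s=ctrl.get_state(); e=s['ee_pos']; print(e,s['eef_rot'])
E
```

```text
ee_pos: [531.4, 99.0, 140.9]
eef_rot: [-3.141, -0.003, -0.0]
contact_force: [0.2, -1.0, -0.9]
gripper_width: 11.8
gripper_force: 30.0
ee_pos: [546.6, -125.1, 139.2]
eef_rot: [3.141, 0.0, -0.002]
t: 6.3
ee_pos: [547.7, -184.7, 77.0]
eef_rot: [3.141, -0.002, 0.002]
contact_force: [-0.0, 0.5, 0.0]
gripper_width: 11.6
gripper_force: 30.0
[ 547.83032151 -184.66031568   77.13418929] [ 3.14072195e+00 -2.31985771e-03  1.97776900e-03]
```

View pics/w4.png

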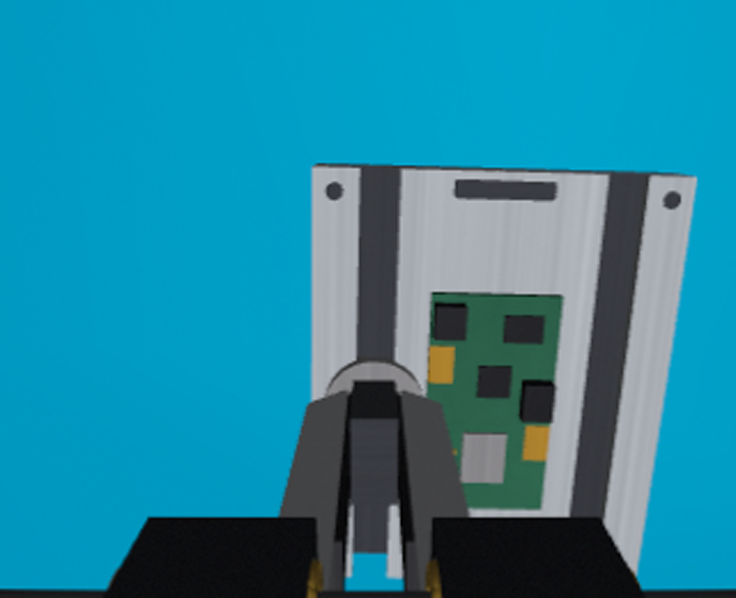

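Wrist view: the clamp is over the left slot, which runs from (380,170) to (376,360). Pads are at (441,364) and (536,443). I'll measure the slots and pads once more from here.

Run:
```python
from h import *
import pickle
d=pickle.load(open("w4.pkl","rb")); f=d["frame"]; g=cv2.cvtColor(f,6); hsv=cv2.cvtColor(f,cv2.COLOR_BGR2HSV)
m=cv2.inRange(g,0,90)
for v in (145,165,185,205):
    row=m[v]>0; idx=np.flatnonzero(np.diff(row.astype(int)))
    xs=[(a,b) for a,b in zip(idx[:-1],idx[1:]) if row[a+1] and 12<b-a<24]
    print(v,[(ray(d,(a+.5,v),20)[:2].round(1),ray(d,(b+.5,v),20)[:2].round(1)) for a,b in xs if a<340 or a>400])
o=cv2.inRange(hsv,(10,90,110),(28,255,255))
for c in cv2.findContours(o,0,2)[0]:
    if cv2.contourArea(c)>40: r=cv2.minAreaRect(c); print("pad",r[0],r[1],ray(d,r[0],23).round(1))
```

```text
145 [(array([ 605.4, -180.2]), array([ 605.4, -193.4])), (array([ 605.6, -263.7]), array([ 605.7, -277. ])), (array([ 606.3, -385.3]), array([ 606.4, -401.6]))]
165 [(array([ 589.7, -179.4]), array([ 589.7, -192.8])), (array([ 589.9, -263.6]), array([ 589.9, -277.2])), (array([ 590.4, -384.9]), array([ 590.5, -401.5]))]
185 [(array([ 573.4, -179.3]), array([ 573.4, -192.2])), (array([ 573.6, -263.5]), array([ 573.6, -276.5])), (array([ 573.9, -384.6]), array([ 574. , -403.1]))]
205 [(array([ 556.5, -178.4]), array([ 556.5, -191.6])), (array([ 556.6, -262.5]), array([ 556.6, -275.8])), (array([ 556.8, -383.4]), array([ 556.8, -396.2]))]
pad (350.0, 340.5) (4.0, 43.0) [ 424.1 -211.1   23. ]
pad (294.4999694824219, 340.4999694824219) (42.99999237060547, 2.999999523162842) [ 424.1 -159.    23. ]
pad (392.5, 252.0) (14.0, 11.0) [ 515.5 -244.8   23. ]
pad (351.5, 218.5) (15.0, 11.0) [ 545.8 -208.9   23. ]
pad (30.310964584350586, 134.30264282226562) (58.554588317871094, 48.44602584838867) [614.2  41.2  23. ]
```

```bash
python3 -m creep '[{"slide":[-0.5,0,-10],"turn":[0,0,-1.6],"gripper":0},{"slide":[-0.5,0,-18],"turn":[0,0,-1.6],"gripper":0},{"slide":[-0.5,0,-24],"turn":[0,0,-1.6],"gripper":0},{"slide":[-0.5,0,-28],"turn":[0,0,-1.6],"gripper":0},{"slide":[-0.5,0,-30],"turn":[0,0,-1.6],"gripper":0}]'
python3 -m creep '[{"slide":[0,0,-2],"turn":[0,0,0],"gripper":0},{"slide":[0,0,-5],"turn":[0,0,0],"gripper":0},{"slide":[0,0,-8],"turn":[0,0,0],"gripper":0},{"slide":[0,0,-10],"turn":[0,0,0],"gripper":0},{"slide":[0,0,-11],"turn":[0,0,0],"gripper":0}]'
```

```text
t: 6.85
ee_pos: [546.3, -185.2, 44.9]
eef_rot: [-3.141, 0.001, -0.027]
contact_force: [-0.4, -1.5, -0.4]
gripper_width: 12.0
gripper_force: 30.0
t: 7.35
ee_pos: [546.5, -185.3, 34.8]
eef_rot: [3.142, 0.0, -0.027]
contact_force: [-5.4, 2.4, 13.8]
gripper_width: 12.3
gripper_force: 30.0
```

```bash
python3 -m creep '[{"slide":[0,0,0.4],"turn":[0,0,6],"gripper":0},{"slide":[0,0,0.4],"turn":[0,0,12],"gripper":0},{"slide":[0,0,0.4],"turn":[0,0,18],"gripper":0},{"slide":[0,0,0.4],"turn":[0,0,24],"gripper":0},{"slide":[0,0,0.4],"turn":[0,0,30],"gripper":0}]'
python3 -m creep '[{"slide":[0,0,0],"turn":[0,0,6],"gripper":0},{"slide":[0,0,0],"turn":[0,0,12],"gripper":0},{"slide":[0,0,0],"turn":[0,0,18],"gripper":0},{"slide":[0,0,0],"turn":[0,0,24],"gripper":0},{"slide":[0,0,0],"turn":[0,0,30],"gripper":0}]'
```

```text
t: 7.85
ee_pos: [546.5, -185.3, 34.9]
eef_rot: [3.142, -0.0, 0.501]
contact_force: [0.2, 0.8, -0.2]
gripper_width: 12.0
gripper_force: 30.0
t: 8.35
ee_pos: [546.5, -185.3, 34.9]
eef_rot: [3.141, 0.0, 1.024]
contact_force: [-1.6, -0.1, 1.3]
gripper_width: 11.7
gripper_force: 30.0
```

```bash
python3 -m creep '[{"slide":[0,0,0],"turn":[0,0,6],"gripper":0},{"slide":[0,0,0],"turn":[0,0,12],"gripper":0},{"slide":[0,0,0],"turn":[0,0,18],"gripper":0},{"slide":[0,0,0],"turn":[0,0,24],"gripper":0},{"slide":[0,0,0],"turn":[0,0,30],"gripper":0}]'
python3 -m creep '[{"slide":[0,0,-0.4],"turn":[0,0,0],"gripper":0},{"slide":[0,0,-0.4],"turn":[0,0,0],"gripper":0.3},{"slide":[0,0,-0.4],"turn":[0,0,0],"gripper":0.3},{"slide":[0,0,-0.4],"turn":[0,0,0],"gripper":0.3},{"slide":[0,0,-0.4],"turn":[0,0,0],"gripper":0.3}]'
python3 -m creep '[{"slide":[0,0,20],"turn":[0,0,0],"gripper":0.3},{"slide":[0,0,40],"turn":[0,0,0],"gripper":0.3},{"slide":[-30,0,80],"turn":[0,0,0],"gripper":0.3},{"slide":[-60,0,100],"turn":[0,0,0],"gripper":0.3},{"slide":[-60,0,100],"turn":[0,0,0],"gripper":0.3}]'
python3 - <<'E'
from h import *
import pickle
d=img("wrist"); pickle.dump(d,open("w5.pkl","wb")); f=d["frame"]
cv2.imwrite("pics/w5.png",f)
e=img("side"); pickle.dump(e,open("s5.pkl","wb"))
E
```

```text
t: 8.85
ee_pos: [546.5, -185.3, 34.9]
eef_rot: [3.141, 0.0, 1.548]
contact_force: [-0.5, 0.0, 0.1]
gripper_width: 12.1
gripper_force: 30.0
t: 9.35
ee_pos: [546.4, -185.3, 34.4]
eef_rot: [-3.142, -0.0, 1.543]
contact_force: [0.4, 0.3, -0.0]
gripper_width: 27.9
gripper_force: 0.0
t: 9.85
ee_pos: [485.4, -185.8, 137.4]
eef_rot: [3.138, 0.002, 1.542]
contact_force: [0.9, -0.0, -0.3]
gripper_width: 28.0
gripper_force: 0.0
```

View pics/w5.png

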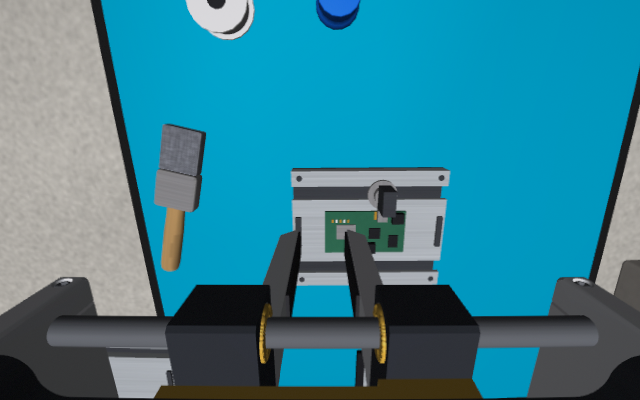

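Wrist view: clamp A stands in its slot at (385,200), square, with its nose over the pad (377,215), and the board is undisturbed. Now for the second clamp.

```bash
python3 -m creep '[{"slide":[0,200,0],"turn":[0,0,40],"gripper":0.4},{"slide":[0,200,0],"turn":[0,0,40],"gripper":0.4},{"slide":[0,200,0],"turn":[0,0,40],"gripper":0.4},{"slide":[0,200,0],"turn":[0,0,40],"gripper":0.4},{"slide":[0,200,0],"turn":[0,0,40],"gripper":0.4}]' | sed -n 2,3p
python3 -m creep '[{"slide":[20,200,0],"turn":[0,0,40],"gripper":0.4},{"slide":[20,200,0],"turn":[0,0,40],"gripper":0.4},{"slide":[20,200,0],"turn":[0,0,40],"gripper":0.4},{"slide":[20,200,0],"turn":[0,0,40],"gripper":0.4},{"slide":[20,200,0],"turn":[0,0,40],"gripper":0.4}]' | sed -n 2,3p
python3 -m creep '[{"slide":[42,83.5,0],"turn":[0,0,40],"gripper":0.4},{"slide":[42,83.5,0],"turn":[0,0,40],"gripper":0.4},{"slide":[42,83.5,0],"turn":[0,0,40],"gripper":0.4},{"slide":[42,83.5,0],"turn":[0,0,40],"gripper":0.4},{"slide":[42,83.5,0],"turn":[0,0,40],"gripper":0.4}]' | sed -n 2,3p
python3 -m creep '[{"slide":[0,0,0],"turn":[0,0,3.6],"gripper":0.4},{"slide":[0,0,0],"turn":[0,0,3.6],"gripper":0.4},{"slide":[0,0,0],"turn":[0,0,3.6],"gripper":0.4},{"slide":[0,0,0],"turn":[0,0,3.6],"gripper":0.4},{"slide":[0,0,0],"turn":[0,0,3.6],"gripper":0.4}]'
```

```text
ee_pos: [486.4, 19.7, 133.4]
eef_rot: [-3.141, -0.002, 2.253]
ee_pos: [506.2, 219.9, 132.8]
eef_rot: [-3.141, -0.002, 2.951]
ee_pos: [548.3, 299.0, 132.3]
eef_rot: [3.141, -0.003, -2.639]
t: 11.95
ee_pos: [548.5, 298.3, 134.2]
eef_rot: [3.142, -0.0, -2.583]
contact_force: [-0.2, 1.2, -0.3]
gripper_width: 37.5
gripper_force: 0.0
```

```bash
python3 -m creep '[{"slide":[0,0,-30],"turn":[0,0,0],"gripper":0.4},{"slide":[0,0,-60],"turn":[0,0,0],"gripper":0.4},{"slide":[0,0,-85],"turn":[0,0,0],"gripper":0.4},{"slide":[0,0,-99.5],"turn":[0,0,0],"gripper":0.4},{"slide":[0,0,-99.5],"turn":[0,0,0],"gripper":0.4}]'
python3 -m creep '[{"slide":[0,0,0],"turn":[0,0,0],"gripper":0.4},{"slide":[0,0,0],"turn":[0,0,0],"gripper":0},{"slide":[0,0,0],"turn":[0,0,0],"gripper":0},{"slide":[0,0,0],"turn":[0,0,0],"gripper":0},{"slide":[0,0,0],"turn":[0,0,0],"gripper":0}]'
```

```text
t: 12.45
ee_pos: [547.7, 297.8, 33.2]
eef_rot: [3.141, -0.003, -2.583]
contact_force: [0.3, -0.7, -0.1]
gripper_width: 37.6
gripper_force: 0.0
t: 12.95
ee_pos: [548.6, 298.3, 35.5]
eef_rot: [-3.141, 0.001, -2.582]
contact_force: [-0.1, -0.6, 2.9]
gripper_width: 11.6
gripper_force: 30.0
```

```bash
python3 -m creep '[{"slide":[0,0,30],"turn":[0,0,0],"gripper":0},{"slide":[0,0,65],"turn":[0,0,0],"gripper":0},{"slide":[0,0,105],"turn":[0,0,0],"gripper":0},{"slide":[-3,-40,105],"turn":[0,0,-6],"gripper":0},{"slide":[-6,-86,105],"turn":[0,0,-13],"gripper":0}]' | sed -n 2,7p
python3 -m creep '[{"slide":[-14,-240,0],"turn":[0,0,-20.7],"gripper":0},{"slide":[-14,-240,0],"turn":[0,0,-20.7],"gripper":0},{"slide":[-14,-240,0],"turn":[0,0,-20.7],"gripper":0},{"slide":[-14,-240,0],"turn":[0,0,-20.7],"gripper":0},{"slide":[-14,-240,0],"turn":[0,0,-20.7],"gripper":0}]' | sed -n 2,3p
python3 -m creep '[{"slide":[-13.7,-240.4,0],"turn":[0,0,0],"gripper":0},{"slide":[-13.7,-240.4,0],"turn":[0,0,0],"gripper":0},{"slide":[-13.7,-240.4,0],"turn":[0,0,0],"gripper":0},{"slide":[-13.7,-240.4,0],"turn":[0,0,0],"gripper":0},{"slide":[-13.7,-240.4,0],"turn":[0,0,0],"gripper":0}]' | sed -n 2,3p
python3 -m creep '[{"slide":[0,0,-25],"turn":[0,0,0],"gripper":0},{"slide":[0,0,-50],"turn":[0,0,0],"gripper":0},{"slide":[0,0,-64],"turn":[0,0,0],"gripper":0},{"slide":[0,0,-64],"turn":[0,0,0],"gripper":0},{"slide":[0,0,-64],"turn":[0,0,0],"gripper":0}]'
python3 - <<'E'
from h import *
import pickle
d=img("wrist"); pickle.dump(d,open("w6.pkl","wb")); f=d["frame"]
cv2.imwrite("pics/w6.png",cv2.resize(f[60:320,160:480],None,fx=2.3,fy=2.3,interpolation=2))
s=ctrl.get_state(); print(s['ee_pos'],s['eef_rot'])
E
```

```text
ee_pos: [542.4, 212.2, 141.1]
eef_rot: [-3.142, 0.002, -2.811]
contact_force: [1.5, -0.7, -1.3]
gripper_width: 12.1
gripper_force: 30.0
ee_pos: [527.9, -30.2, 140.2]
eef_rot: [-3.141, 0.0, 3.112]
ee_pos: [514.1, -270.8, 140.1]
eef_rot: [-3.141, 0.0, 3.112]
t: 14.95
ee_pos: [515.2, -268.2, 76.8]
eef_rot: [-3.141, 0.001, 3.113]
contact_force: [-0.1, 0.3, 0.2]
gripper_width: 11.7
gripper_force: 30.0
[ 515.37568047 -268.28666303   77.24223725] [-3.14071483e+00  1.49241435e-03  3.11328734e+00]
```

View pics/w6.png

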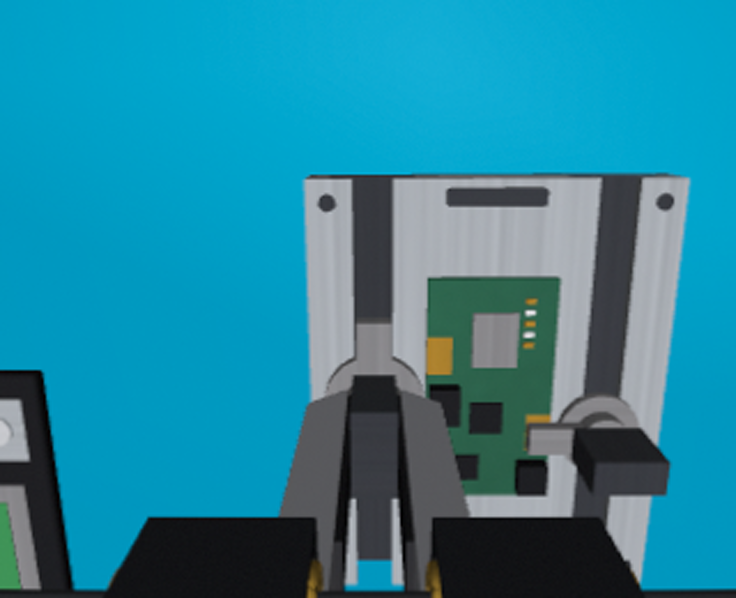

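Wrist view: clamp B hangs over its slot with its nose (374,340) on the slot centre line, pointing to board -x. Clamp A's nose is over its pad at (537,430). Descending.

```bash
python3 -m creep '[{"slide":[0,0,-10],"turn":[0,0,0],"gripper":0},{"slide":[0,0,-18],"turn":[0,0,0],"gripper":0},{"slide":[0,0,-24],"turn":[0,0,0],"gripper":0},{"slide":[0,0,-28],"turn":[0,0,0],"gripper":0},{"slide":[0,0,-30],"turn":[0,0,0],"gripper":0}]'
python3 -m creep '[{"slide":[0,0,-2],"turn":[0,0,0],"gripper":0},{"slide":[0,0,-5],"turn":[0,0,0],"gripper":0},{"slide":[0,0,-8],"turn":[0,0,0],"gripper":0},{"slide":[0,0,-10],"turn":[0,0,0],"gripper":0},{"slide":[0,0,-11],"turn":[0,0,0],"gripper":0}]'
```

```text
t: 15.5
ee_pos: [514.6, -268.1, 45.4]
eef_rot: [3.141, -0.001, 3.113]
contact_force: [-0.4, -0.4, -0.1]
gripper_width: 12.2
gripper_force: 30.0
t: 16.0
ee_pos: [514.8, -268.2, 35.4]
eef_rot: [-3.142, 0.0, 3.113]
contact_force: [-4.9, 2.9, 16.1]
gripper_width: 11.8
gripper_force: 30.0
```

```bash
python3 -m creep '[{"slide":[0,0,0.4],"turn":[0,0,-6],"gripper":0},{"slide":[0,0,0.4],"turn":[0,0,-12],"gripper":0},{"slide":[0,0,0.4],"turn":[0,0,-18],"gripper":0},{"slide":[0,0,0.4],"turn":[0,0,-24],"gripper":0},{"slide":[0,0,0.4],"turn":[0,0,-30],"gripper":0}]'
python3 -m creep '[{"slide":[0,0,0],"turn":[0,0,-6],"gripper":0},{"slide":[0,0,0],"turn":[0,0,-12],"gripper":0},{"slide":[0,0,0],"turn":[0,0,-18],"gripper":0},{"slide":[0,0,0],"turn":[0,0,-24],"gripper":0},{"slide":[0,0,0],"turn":[0,0,-30],"gripper":0}]'
```

```text
t: 16.5
ee_pos: [514.8, -268.4, 35.5]
eef_rot: [-3.141, 0.0, 2.585]
contact_force: [0.0, 0.2, 1.1]
gripper_width: 11.8
gripper_force: 30.0
t: 17.0
ee_pos: [514.8, -268.3, 35.5]
eef_rot: [-3.142, 0.0, 2.061]
contact_force: [-0.1, 0.1, 1.9]
gripper_width: 11.6
gripper_force: 30.0
```

```bash
python3 -m creep '[{"slide":[0,0,0],"turn":[0,0,-6],"gripper":0},{"slide":[0,0,0],"turn":[0,0,-12],"gripper":0},{"slide":[0,0,0],"turn":[0,0,-18],"gripper":0},{"slide":[0,0,0],"turn":[0,0,-24],"gripper":0},{"slide":[0,0,0],"turn":[0,0,-30],"gripper":0}]'
python3 -m creep '[{"slide":[0,0,-0.4],"turn":[0,0,0],"gripper":0},{"slide":[0,0,-0.4],"turn":[0,0,0],"gripper":0.3},{"slide":[0,0,-0.4],"turn":[0,0,0],"gripper":0.3},{"slide":[0,0,-0.4],"turn":[0,0,0],"gripper":0.3},{"slide":[0,0,-0.4],"turn":[0,0,0],"gripper":0.3}]'
python3 -m creep '[{"slide":[0,0,20],"turn":[0,0,0],"gripper":0.3},{"slide":[0,0,40],"turn":[0,0,0],"gripper":0.3},{"slide":[-30,-20,80],"turn":[0,0,0],"gripper":0.3},{"slide":[-30,-50,110],"turn":[0,0,0],"gripper":0.3},{"slide":[-30,-90,110],"turn":[0,0,0],"gripper":0.3}]'
python3 - <<'E'
from h import *
d=img("wrist"); e=img("side")
a=cv2.resize(d["frame"][80:300,230:490],(600,508)); b=cv2.resize(e["frame"][105:180,290:390],(600,450),interpolation=2)
c=np.vstack([a,b]); cv2.imwrite("pics/w7.png",cv2.resize(c,(376,600)))
E
```

```text
t: 17.5
ee_pos: [514.8, -268.3, 35.5]
eef_rot: [3.141, 0.0, 1.538]
contact_force: [-1.3, 0.6, 1.1]
gripper_width: 11.9
gripper_force: 30.0
t: 18.0
ee_pos: [514.7, -268.2, 34.8]
eef_rot: [-3.141, -0.0, 1.543]
contact_force: [0.1, 0.0, -0.6]
gripper_width: 28.6
gripper_force: 0.0
t: 18.5
ee_pos: [485.8, -359.7, 150.4]
eef_rot: [3.136, 0.005, 1.544]
contact_force: [0.1, 0.3, 1.0]
gripper_width: 28.4
gripper_force: 0.0
```

View pics/w7.png

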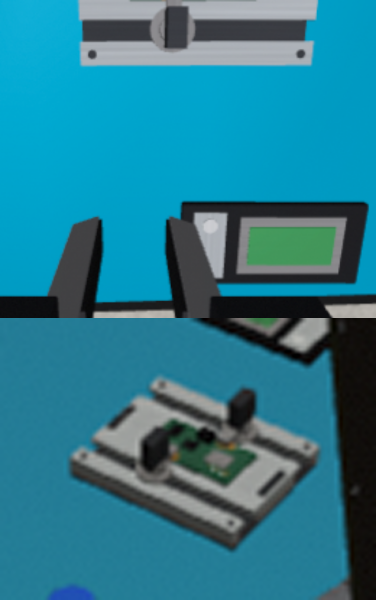

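Both clamps stand square in their slots, at (153,455) and (240,415) in the side crop, with noses over the board. The board is in place and the gripper is clear.

```bash
python3 -c "
from bench import ctrl
print(ctrl.job_done())"
```

```text
the job is handed in; nothing more can be done
None
```

I handed the job in with both nosed clamps seated, locked and square, their noses over pads A and B; the board looked undisturbed in the last pictures, the stop was left in the rack, and it took about 18.5 s of the 72 s allowed (the hand-in returned no verdict).

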